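Draw a footstool joint tight with a drift

ROBOT

A 6-joint arm with a two-finger parallel gripper is mounted at the origin on the work surface. World frame = base frame: x ahead of the robot, y to its left, z up, the work surface at z = 0. Lengths are in m, angles in rad, forces in N, time in s.
With the tool pointing down it reaches from about 0.35 to 0.775 m from the base axis. Payload 5.5 kg.
Tool frame: the origin (TCP) lies on the centre line of the jaws, within the pads' length; the fingertips stand 11 mm ahead of it and the grasp point (between the pads) lies 8 mm behind it (env.tip_reach is the distance from the TCP to the fingertips, in m); z points along the fingers, x is the direction in which the jaws open and shut, and the axes are right-handed (so a half turn about z gives the same grasp; the last joint's range is limited). The gripper opens to 85 mm and grips with 20 to 120 N. Pads are 22 mm wide; open, the fingers measure 114 mm over their backs; the gripper's body (76 mm by 85 mm) begins 54 mm behind the grasp point. The pads swing forward as they close: fully open they stand 13 mm farther back than shut.
Start: joints at [1.061, 0.313, 0.046, 1.304, 0, 1.431], TCP at [0.208, 0.536, 0.242] pointing down, gripper open.
Joint ranges: [-2.76, 2.76], [-0.86, 1.69], [-1.03, 1.26], [-2.2, 2.34], [-1.47, 1.5], [-3.14, 3.14]. Speed limits (rad/s): [2.57, 2.57, 3.14, 3.14, 3.14, 3.14].

INTERFACE

Orientations are given as a unit quaternion [w, x, y, z].
In Python, from workcell import env gives the robot as it stands.
- The arm moves only by the tool carry_out, never from a script. Its argument "moves" is one flat list of numbers, 7 for each row, row after row: the gripper command: -1 is shut, 1 is fully open, values between are in proportion, then the shift along the tool's x, y, z in m, then the turn, a rotation vector about the tool's x, y, z in degrees. A call has exactly 5 rows; each row shifts and turns the pose as measured when the row begins, along the tool's axes as they then stand; what a row does not reach is not made up. A row lasts 1/8 s, in which the tool goes at most 62.5 mm and 10.7 degrees, less where a joint would pass 70% of its speed; a pose out of reach is approached as far as the arm can. A call is refused whole if a number of a shift passes 0.0625 or a number of a turn 10.7, either way. A call with a gripper value outside its range is refused whole. The fingers move at their own pace and stop on an object; "squeeze" is the grip in N (left out, the last holds). Time passes only in rows, so rows that do not move let the fingers close, or fill a call up. It gives the time, the measured TCP pose, the force and the opening at its end, in the units of the state.
- env.get_state(): the state, without advancing time (a new reading comes with each control period).
- env.read_camera(name): name is "side" or "top" or "wrist"; returns the picture (420x560x3 uint8, red, green, blue); there is no depth.
- env.calibration(name): a dict with "camera_matrix" (3x3 intrinsics, pixels), "k1" (the pictures are not rectified: a ray, as slopes to the right and down, at radius r is drawn at 1 + k1 r^2 times it, then the intrinsics apply), "rvec" (rotation vector, rad) and "tvec" (3), from world to camera coordinates, as OpenCV has them; the wrist camera has in their place "hand_eye" (4x4, takes a point from camera to tool coordinates, whose origin is the TCP and whose axes are the tool frame's). Camera axes: x right, y down, z forward; pixel columns grow to the right and rows downward; lengths in m; the calibration is good to about 2 mm. A picture is of the moment at which its call begins: read the wrist's pose just before it. calibration takes no time and is no camera call.
- env.hand_in(): hands the job in, once; it reports no verdict.
The state is a dict: "clock": time; "joint_pos": joint angles; "qvel": joint speeds; "tau": joint torques, N m; "tcp_pos": TCP position; "orientation": TCP orientation; "wrist_force": force on the tool from outside, world axes, zero at the start; "ft_torque": the same for the moment, N m; "finger_gap": finger opening in m.
Only numpy, scipy, OpenCV 4.12 (cv2) and the standard library are available. Lean on these libraries where they do the work, as an engineer would, in place of code of your own. Each camera call takes 0.05 s, during which the arm holds its last target. There are 200 camera calls.

TASK

The drift (orange handle, tapered steel pin) is stowed handle-first in the tool rack: draw it out by its steel pin, lay it down on the cork mat and let go, then take it again by the handle so that the pin points forward. Push the pin through the hole in the dark stool leg, which pulls the pale rail into the leg, until the handle's brass end meets the leg and the gap between rail and leg is closed, and leave it there. Let the drift move the rail, not the gripper or arm, and leave the scraper, the yellow tin and the mallet where they are.

Things in the scene. Friction and masses are not known exactly. Their poses are not given: they have to be found in the camera images.
- drift: Loose drift, 200 mm, 220 g: square orange handle 34 x 34 x 100 mm (front 10 mm brass), steel pin 100 mm long on the same axis, 20 mm thick for 30 mm, then tapering evenly to 6 mm at the tip. Origin on its underside below the shoulder, where the pin begins; x to the tip, z up; axis 17 mm above the underside. Starts on the bench in either rack bay, handle inside, about 70 mm of pin sticking out.
- drift_grip (a point): Centre of the drift's handle, on the axis, 50 mm behind the shoulder. Axes as the drift.
- drift_pin (a point): Point on the axis of the steel pin, 35 mm behind the tip (13 mm thick there), where it can be gripped while in the rack. Axes as the drift.
- drift_tip (a point): Tip of the steel pin, on the axis. Axes as the drift.
- drift_shoulder (a point): Centre of the front face of the brass ferrule, where the pin begins, on the axis.
- rack: Fixed wooden rack 240 mm wide (x), 140 mm deep, 60 mm high with a closed roof. Origin on the bench at the middle of its mouth; y points straight out of the mouth. Two bays at x = -60 and +60 mm, each 56 mm wide, 48 mm high, 132 mm deep, floored by the bench.
- mat: Fixed cork mat, 200 x 200 mm, 3 mm thick, origin at the centre of its underside.
- leg: Fixed footstool leg, dark wood, 60 mm square, 150 mm high, a white line on its top above the hole's axis, held upright on a plywood base (15 mm thick, 15 mm out from the front face, y -50 to +250 mm). Origin on the bench below the hole's mouth in the front face; x points into the leg along the hole, the rail lies to +y, z up.
- leg_hole (a point): Centre of the mouth of the 22 mm hole in the leg's front face, 100 mm above the bench; x points into the hole. The hole goes through the leg (60 mm); the rail's tenon crosses it from 18 to 42 mm depth.
- rail (a joint): Gap between rail shoulder and leg, m: 0 closed, starts 0.007 to 0.009. The rail slides along the leg's y with about 4 N friction and stays where left. Its tenon's 22 mm hole is centred gap + 1.2 mm to +y of the leg's hole, so the pin's full thickness draws the gap under 1 mm; a tip aimed half that offset to +y finds the common opening.
- rail_shoulder (a point): Centre of the pale rail's shoulder; the rail is 40 mm thick, 160 mm long, 70 mm high, centred 100 mm above the bench, lying along the leg's +y.
- scraper_mid (a point): Bystander: scraper 185 mm long with blue handle and flat steel blade in the rack's other bay; this point lies where blade and handle meet, 12 mm up.
- wax: Bystander: yellow tin, 80 mm across, 45 mm high; origin at its foot.
- mallet: Bystander: wooden mallet, about 300 mm long, lying; origin at the handle's middle, on the bench.

How it is judged:
By the outcome, as a careful person would: the job done as asked, in the order asked, and still so for the second after the job is handed in, with the robot touching nothing.
It also fails if it takes over 69 s, if anything falls off the work surface, if the arm or the gripper's body presses on something with over 40 N, if the wrist force passes 120 N, or if a joint passes its speed limit or range.

## Working session

There is one attempt and no reset: what is moved stays moved. The work goes in short steps, Python scripts to look and compute and a tool call to move; the robot and the scene stay as the last step left them, time stands still between calls to the robot, and variables do not carry over. Pictures are saved under pics/ and viewed, about 8 in all and at most 12, crops included, and the job is handed in when it is done.

Besides the shell and the picture viewer there is one more tool, called after ">>>" in YAML: its name, and indented under it one key for each argument. carry_out: Moves the arm, as the interface text tells. Its arguments: {"type":"object","properties":{"moves":{"type":"array"},"squeeze":{"type":"number"}},"required":["moves"]}

```bash
mkdir -p pics; ls; python3 - <<'E'
from workcell import env
import cv2,numpy as np
print(env.get_state())
for n in("side","top","wrist"):
    c=env.calibration(n);print(n,c)
for n in("side","top"):
    cv2.imwrite(f"pics/{n}0.png",cv2.resize(env.read_camera(n)[:,:,::-1],(800,600),interpolation=cv2.INTER_CUBIC))
E
```

```text
pics
{'clock': 0.0, 'joint_pos': array([1.06139943e+00, 3.14062673e-01, 4.49695256e-02, 1.30359072e+00,
       3.43486889e-05, 1.43120319e+00]), 'qvel': array([-0.0010589 ,  0.00046738,  0.00062726,  0.00156037, -0.00079518,
       -0.00032718]), 'tau': array([ 1.81649255e-03, -4.80620313e+01,  2.98535156e+01,  1.91199244e-02,
       -3.25666842e-04, -1.18092339e-05]), 'tcp_pos': array([0.20757839, 0.53569873, 0.24136956]), 'orientation': array([ 4.04365990e-04,  8.25054932e-01,  5.65051740e-01, -8.52926541e-04]), 'wrist_force': array([0.40792287, 0.18087556, 0.63001988]), 'ft_torque': array([-0.02867654,  0.00543989, -0.00562371]), 'finger_gap': 0.08543771500638589}
side {'camera_matrix': array([[385.00479704,   0.        , 273.88200802],
       [  0.        , 385.00479704, 210.56016623],
       [  0.        ,   0.        ,   1.        ]]), 'k1': 0.01964976914746206, 'rvec': array([ 0.88582926, -2.57332342,  1.00391141]), 'tvec': array([0.4647682 , 0.28785604, 0.65633802])}
top {'camera_matrix': array([[395.31619013,   0.        , 282.13448801],
       [  0.        , 395.31619013, 200.45133609],
       [  0.        ,   0.        ,   1.        ]]), 'k1': -0.06999734172778328, 'rvec': array([ 2.12079935, -2.16564088,  0.13864942]), 'tvec': array([0.06499004, 0.55140452, 0.97598369])}
wrist {'camera_matrix': array([[372.23816673,   0.        , 275.82689196],
       [  0.        , 372.23816673, 210.2015469 ],
       [  0.        ,   0.        ,   1.        ]]), 'k1': -0.0818930004404409, 'hand_eye': array([[ 1.00000000e+00,  2.40559758e-05, -8.34211699e-06,
         1.05079793e-03],
       [-2.08880081e-05,  9.62447707e-01,  2.71467146e-01,
        -6.90174846e-02],
       [ 1.45592585e-05, -2.71467145e-01,  9.62447707e-01,
        -1.31743523e-01],
       [ 0.00000000e+00,  0.00000000e+00,  0.00000000e+00,
         1.00000000e+00]])}
```

View pics/top0.png

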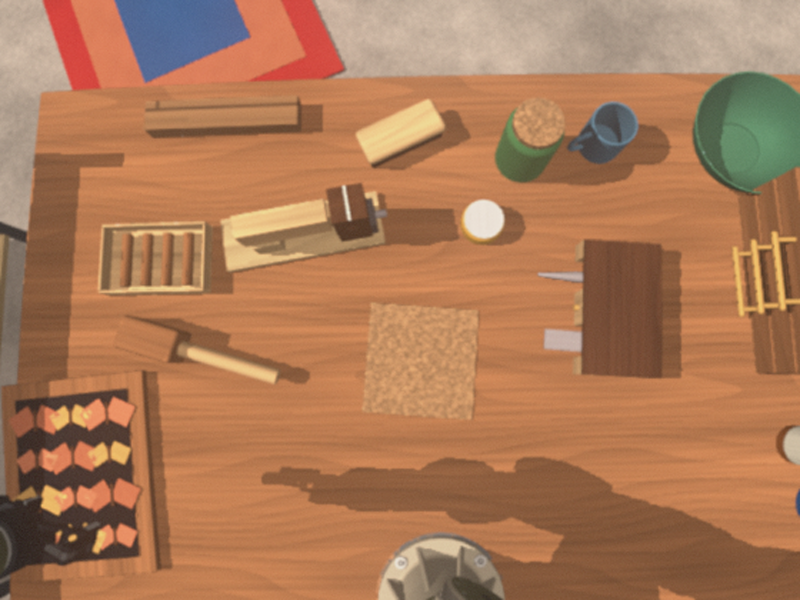

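View pics/side0.png

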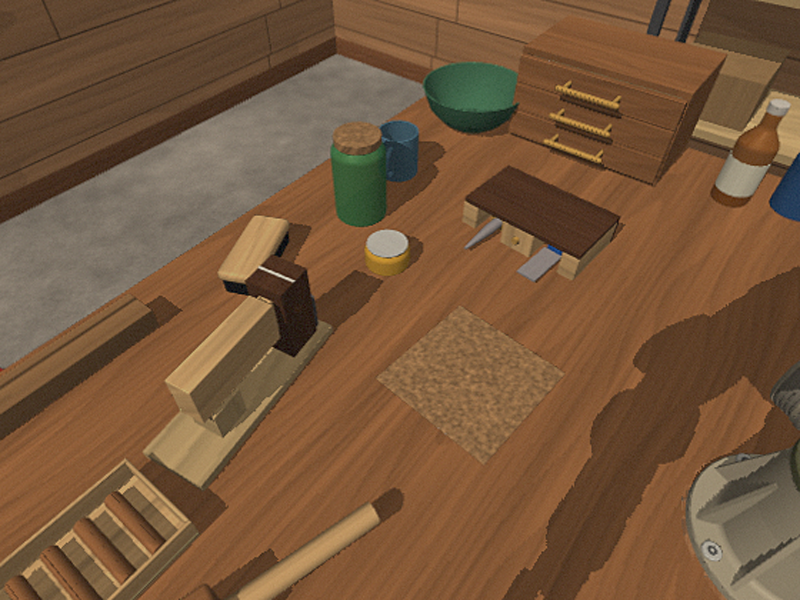

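```bash
cat > h.py <<'E'
from workcell import env
import cv2,numpy as np
from scipy.spatial.transform import Rotation as R
def cam(n,s=None):
    c=env.calibration(n);K=c["camera_matrix"];d=np.array([c["k1"],0,0,0,0.])
    if n=="wrist":
        s=s or env.get_state();T=np.eye(4);q=s["orientation"];T[:3,:3]=R.from_quat(np.r_[q[1:],q[0]]).as_matrix();T[:3,3]=s["tcp_pos"]
        W=np.linalg.inv(T@c["hand_eye"]);r=cv2.Rodrigues(W[:3,:3])[0].ravel();t=W[:3,3]
    else: r,t=c["rvec"],c["tvec"]
    return K,d,r,t
def ray(C,px):
    K,d,r,t=C;p=cv2.undistortPoints(np.array(px,float).reshape(-1,1,2),K,d,criteria=(3,50,1e-9)).reshape(-1,2)
    M=cv2.Rodrigues(np.array(r))[0];return -M.T@t,np.c_[p,np.ones(len(p))]@M
def at(C,px,z):
    o,v=ray(C,px);return o+v*((z-o[2])/v[:,2])[:,None]
def proj(C,P):
    K,d,r,t=C;return cv2.projectPoints(np.array(P,float).reshape(-1,1,3),r,t,K,d)[0].reshape(-1,2)
def tri(C1,p1,C2,p2):
    o1,a=ray(C1,[p1]);o2,b=ray(C2,[p2]);a=a[0];b=b[0]
    k=np.linalg.lstsq(np.c_[a,-b],o2-o1,rcond=None)[0];A=o1+k[0]*a;B=o2+k[1]*b
    return (A+B)/2,np.linalg.norm(A-B)
def crop(im,x,y,w,h,s,f):
    cv2.imwrite(f,cv2.resize(im[y:y+h,x:x+w,::-1],None,fx=s,fy=s,interpolation=cv2.INTER_CUBIC))
E
python3 - <<'E'
from h import *
T=cam("top");S=cam("side");u=lambda *p:np.array(p)*.7
print("tip",tri(T,u(539,274),S,u(467,248)))
print("pin at mouth",at(T,[u(582,276)],.017))
print("mat",at(T,[u(369,303),u(478,310),u(472,418),u(363,410)],.003))
print("rack",at(T,[u(584,240),u(662,243),u(660,377),u(581,374)],.06))
print("tin",at(T,[u(484,220)],.045),"mallet",at(T,[u(276,378),u(190,352),u(120,335)],.02))
print("legtop",at(T,[u(327,190),u(365,183),u(348,187),u(351,208)],.15))
a=env.read_camera("top");b=env.read_camera("side")
A=[a[120:200,150:280],a[160:270,360:480]];
o=[cv2.resize(i,None,fx=z,fy=z,interpolation=2) for i,z in((A[0],3),(b[165:270,140:245],3),(a[160:260,365:475],3),(b[125:205,310:440],3))]
c=np.zeros((600,800,3),np.uint8)
for i,(y,x) in zip(o,((0,0),(0,400),(300,0),(320,400))):
    k=c[y:y+i.shape[0],x:x+i.shape[1]];k[:]=i[:k.shape[0],:k.shape[1]]
cv2.imwrite("pics/c1.png",c[:,:,::-1])
E
```

```text
Traceback (most recent call last):
  File "h.py", line 19, in tri
    o1,a=ray(C1,[p1]);o2,b=ray(C2,[p2]);a=a[0];b=b[0]
         ~~~^^^^^^^^^
  File "h.py", line 12, in ray
    K,d,r,t=C;p=cv2.undistortPoints(np.array(px,float).reshape(-1,1,2),K,d,criteria=(3,50,1e-9)).reshape(-1,2)
                ~~~~~~~~~~~~~~~~~~~^^^^^^^^^^^^^^^^^^^^^^^^^^^^^^^^^^^^^^^^^^^^^^^^^^^^^^^^^^^^^
cv2.error: OpenCV(4.12.0) :-1: error: (-5:Bad argument) in function 'undistortPoints'
> Overload resolution failed:
>  - undistortPoints() got an unexpected keyword argument 'criteria'
>  - undistortPoints() got an unexpected keyword argument 'criteria'
```

```bash
sed -i 's/cv2.undistortPoints(\(.*\),K,d,criteria=(3,50,1e-9))/cv2.undistortPointsIter(\1,K,d,None,None,(3,50,1e-9))/' h.py
cat > m1.py <<'E'
from h import *
T=cam("top");S=cam("side");u=lambda *p:np.array(p)*.7
print("tip",tri(T,u(539,274),S,u(467,248)))
print("pin at mouth",at(T,[u(582,276)],.017))
print("mat",at(T,[u(369,303),u(478,310),u(472,418),u(363,410)],.003))
print("rack",at(T,[u(584,240),u(662,243),u(660,377),u(581,374)],.06))
print("tin",at(T,[u(484,220)],.045),"mallet",at(T,[u(276,378),u(190,352),u(120,335)],.02))
print("legtop",at(T,[u(327,190),u(365,183),u(348,187),u(351,208)],.15))
a=env.read_camera("top");b=env.read_camera("side")
o=[cv2.resize(i,None,fx=z,fy=z,interpolation=2) for i,z in((a[120:200,150:280],3),(b[165:270,140:245],3),(a[160:260,365:475],3),(b[125:205,310:440],3))]
c=np.zeros((600,800,3),np.uint8)
for i,(y,x) in zip(o,((0,0),(0,400),(300,0),(320,400))):
    k=c[y:y+i.shape[0],x:x+i.shape[1]];k[:]=i[:k.shape[0],:k.shape[1]]
cv2.imwrite("pics/c1.png",c[:,:,::-1])
E
python3 m1.py
```

```text
tip (array([ 0.57320813, -0.19868091,  0.0135816 ]), np.float64(0.001463989241674075))
pin at mouth [[ 0.56789146 -0.27732418  0.017     ]]
mat [[ 0.52794685  0.11762823  0.003     ]
 [ 0.5105578  -0.08400483  0.003     ]
 [ 0.31462345 -0.0660789   0.003     ]
 [ 0.33281059  0.130997    0.003     ]]
rack [[ 0.62631363 -0.27185849  0.06      ]
 [ 0.61822483 -0.41367757  0.06      ]
 [ 0.38068647 -0.39060595  0.06      ]
 [ 0.38982948 -0.25160868  0.06      ]]
tin [[ 0.67044611 -0.09623421  0.045     ]] mallet [[0.39329366 0.28633167 0.02      ]
 [0.44250658 0.44611629 0.02      ]
 [0.4756607  0.58075515 0.02      ]]
legtop [[0.69998149 0.17439757 0.15      ]
 [0.71030089 0.11158651 0.15      ]
 [0.70418073 0.13968845 0.15      ]
 [0.66830675 0.1349186  0.15      ]]
```

View pics/c1.png

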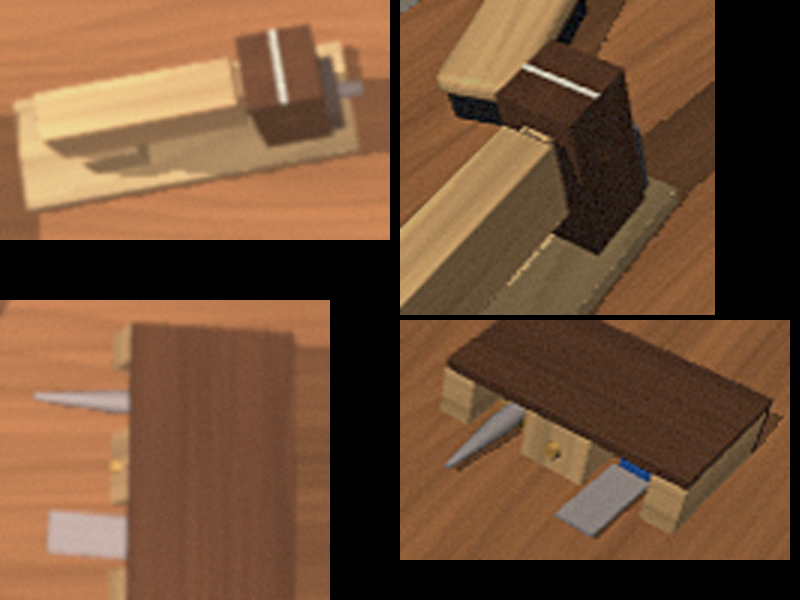

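```bash
cat > m2.py <<'E'
from h import *
T=cam("top");S=cam("side")
print("pin",at(T,[(377,192.3),(407.7,194)],.017))
tc=np.array([(237,38),(312,26),(322,108),(248,120),(271,30),(282,103)])/3+[150,120]
P=at(T,tc,.15);print("legtop TL TR BR BL lineback linefront\n",P)
sc=np.array([(97+400,93),(622,67),(625,67),(571,137),(522,66),(600,97)])
print("side line",at(S,np.array([(522-400,66),(600-400,97)])/3+[140,165],.15))
print("tip tri",tri(T,(377,192.3),S,np.array((446-400,467-320))/3+[310,125]))
print(env.get_state()["clock"])
E
python3 m2.py
```

```text
pin [[ 0.57201301 -0.19670108  0.017     ]
 [ 0.5657393  -0.27798449  0.017     ]]
legtop TL TR BR BL lineback linefront
 [[0.70079066 0.17416289 0.15      ]
 [0.70900383 0.11513403 0.15      ]
 [0.64263382 0.10793849 0.15      ]
 [0.63449485 0.16550622 0.15      ]
 [0.70659225 0.14738983 0.15      ]
 [0.64739167 0.13900339 0.15      ]]
side line [[0.70743751 0.14918465 0.15      ]
 [0.64640453 0.13811907 0.15      ]]
tip tri (array([ 0.57415785, -0.19713768,  0.01226809]), np.float64(0.003102252752159069))
0.2
```

>>> carry_out:
  moves: [1, 0, 0, 0, 0, 0, -10.7, 1, 0, 0, 0, 0, 0, -10.7, 1, 0, 0, 0, 0, 0, -10.7, 1, 0, 0, 0, 0, 0, -10.7, 1, 0, 0, 0, 0, 0, -10.7]

```text
clock: 0.82
tcp_pos: [0.2073, 0.5351, 0.2403]
orientation: [-0.0, 0.478, 0.878, -0.002]
wrist_force: [-0.7, -0.1, 0.1]
finger_gap: 0.0851
```

```bash
cat >> h.py <<'E'
def tr(d,th=None):
    "world shift -> tool shift"
    q=env.get_state()["orientation"];M=R.from_quat(np.r_[q[1:],q[0]])
    if th is not None:
        t=np.radians(th);M=R.from_matrix(np.array([[np.cos(t),np.sin(t),0],[np.sin(t),-np.cos(t),0],[0,0,-1]]).T.T)
    return M.inv().apply(d).round(4)
E
python3 -c "
from h import *
for t in (122.9,133.4,143.9,154.4,164.9,175.4):print(t,tr([.0263,-.0539,0],t))"
```

```text
122.9 [-0.0595 -0.0072  0.    ]
133.4 [-0.0572 -0.0179  0.    ]
143.9 [-0.053  -0.0281  0.    ]
154.4 [-0.047  -0.0372  0.    ]
164.9 [-0.0394 -0.0452  0.    ]
175.4 [-0.0305 -0.0516  0.    ]
```

>>> carry_out:
  moves: [1, -0.0595, -0.0072, 0, 0, 0, -10.5, 1, -0.0572, -0.0179, 0, 0, 0, -10.5, 1, -0.053, -0.0281, 0, 0, 0, -10.5, 1, -0.047, -0.0372, 0, 0, 0, -10.5, 1, -0.0394, -0.0452, 0, 0, 0, -10.5]

```text
clock: 1.45
tcp_pos: [0.3265, 0.2856, 0.2396]
orientation: [-0.001, 0.073, 0.997, -0.002]
wrist_force: [1.0, 0.1, 0.4]
finger_gap: 0.0854
```

>>> carry_out:
  moves: [1, -0.0305, -0.0516, 0, 0, 0, 0, 1, -0.0305, -0.0516, 0, 0, 0, 0, 1, -0.0305, -0.0516, 0, 0, 0, 0, 1, -0.0305, -0.0516, 0, 0, 0, 0, 1, -0.0305, -0.0516, 0, 0, 0, 0]

```text
clock: 2.08
tcp_pos: [0.4425, -0.0004, 0.2411]
orientation: [0.001, 0.072, 0.997, -0.001]
wrist_force: [0.6, 0.8, -0.1]
finger_gap: 0.0854
```

>>> carry_out:
  moves: [0.3, -0.039, -0.0423, 0.0225, 0, 0, 0, 0.3, -0.039, -0.0423, 0.0225, 0, 0, 0, 0.3, -0.039, -0.0423, 0.0225, 0, 0, 0, 0.3, -0.039, -0.0423, 0.0225, 0, 0, -3.9, 0.3, 0, 0, 0, 0, 0, 0]

```text
clock: 2.7
tcp_pos: [0.5743, -0.1979, 0.1505]
orientation: [0.002, 0.04, 0.999, -0.001]
wrist_force: [0.4, -0.2, -0.3]
finger_gap: 0.0555
```

```bash
python3 - <<'E'
from h import *
s=env.get_state();print(s["tcp_pos"],s["orientation"],s["finger_gap"])
C=cam("wrist",s);im=env.read_camera("wrist")
print(proj(C,[[.573,-.197,.017],[.566,-.278,.017]]))
np.save("s1.npy",np.r_[s["tcp_pos"],s["orientation"]])
crop(im,0,0,560,420,1.4,"pics/w1.png")
E
```

```text
[ 0.57429782 -0.19789531  0.15050338] [ 0.0024059   0.04017698  0.99918885 -0.00128795] 0.05553906109586553
[[278.68623951 202.37156535]
 [279.60326553  87.20956167]]
```

View pics/w1.png

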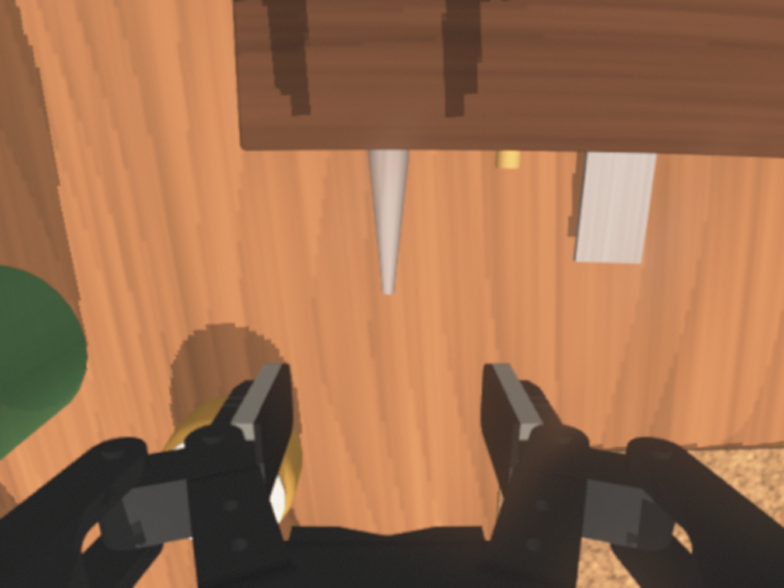

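```bash
python3 - <<'E'
from h import *
s=env.get_state();C=cam("wrist",s)
print(at(C,[(277.1,209.3),(277.9,108.6)],.017))
E
```

```text
[[ 0.57393686 -0.18979914  0.017     ]
 [ 0.56767317 -0.26219457  0.017     ]]
```

>>> carry_out:
  moves: [0.3, 0.0006, -0.0161, 0.045, 0, 0, 0, 0.3, 0.0006, -0.0161, 0.045, 0, 0, 0, 0.3, 0, 0, 0.03, 0, 0, 0, 0.3, 0, 0, 0.011, 0, 0, 0, 0.3, 0, 0, 0, 0, 0, 0]

```text
clock: 3.38
tcp_pos: [0.571, -0.2246, 0.024]
orientation: [0.005, 0.038, 0.999, -0.002]
wrist_force: [0.5, 0.4, 0.7]
finger_gap: 0.0559
```

>>> carry_out:
  moves: [0.3, 0, -0.005, 0.01, 0, 0, 0, 0.3, 0, 0, 0, 0, 0, 0, -1, 0, 0, 0, 0, 0, 0, -1, 0, 0, 0, 0, 0, 0, -1, 0, 0, 0, 0, 0, 0]
  squeeze: 80

```text
clock: 4.0
tcp_pos: [0.5734, -0.2305, 0.0182]
orientation: [0.008, 0.037, 0.999, -0.003]
wrist_force: [-1.5, 0.9, -0.1]
finger_gap: 0.0107
```

>>> carry_out:
  moves: [-1, 0, 0, 0, 0, 0, 0, -1, 0, 0.008, 0, 0, 0, 0, -1, 0, 0.012, 0, 0, 0, 0, -1, 0, 0.015, 0, 0, 0, 0, -1, 0, 0.015, 0, 0, 0, 0]
  squeeze: 110

```text
clock: 4.62
tcp_pos: [0.5777, -0.1789, 0.0182]
orientation: [0.009, 0.038, 0.999, -0.004]
wrist_force: [0.1, -1.5, 0.4]
finger_gap: 0.0103
```

```bash
python3 - <<'E'
from h import *
s=env.get_state();print(s["tcp_pos"],s["finger_gap"],s["wrist_force"])
a=env.read_camera("side");crop(a,250,80,250,180,3.2,"pics/s1.png")
E
```

```text
[ 0.57772581 -0.17888165  0.01819114] 0.010305293564851556 [ 0.06479165 -1.50034761  0.37552313]
```

View pics/s1.png

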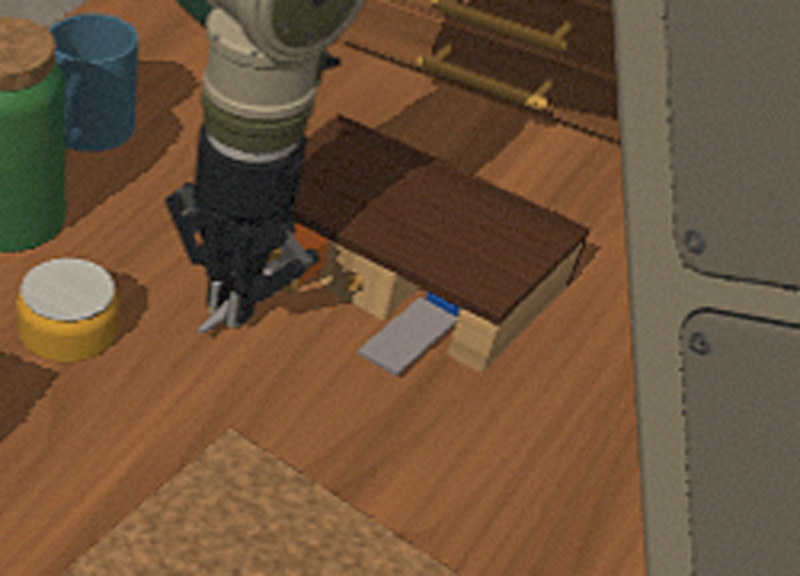

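>>> carry_out:
  moves: [-1, 0, 0.02, 0, 0, 0, 0, -1, 0, 0.02, 0, 0, 0, 0, -1, 0, 0.02, 0, 0, 0, 0, -1, 0, 0.02, 0, 0, 0, 0, -1, 0, 0.02, 0, 0, 0, 0]

```text
clock: 5.3
tcp_pos: [0.5856, -0.0703, 0.0178]
orientation: [0.009, 0.037, 0.999, -0.004]
wrist_force: [0.3, -1.8, 1.6]
finger_gap: 0.0102
```

>>> carry_out:
  moves: [-1, 0, 0, -0.03, 0, 0, 0, -1, 0, 0, -0.025, 0, 0, 0, -1, 0.0239, 0.0264, 0, 0, 0, 9, -1, 0.0278, 0.0223, 0, 0, 0, 9, -1, 0.0309, 0.0177, 0, 0, 0, 9]

```text
clock: 5.92
tcp_pos: [0.5167, 0.0242, 0.0705]
orientation: [0.007, 0.275, 0.961, 0.002]
wrist_force: [-1.0, -0.1, -2.2]
finger_gap: 0.0101
```

>>> carry_out:
  moves: [-1, 0.0333, 0.0127, 0, 0, 0, 9, -1, 0.0349, 0.0073, 0, 0, 0, 9, -1, 0, 0, 0, 0, 0, 0, -1, 0, 0, 0, 0, 0, 0, -1, 0, 0, 0, 0, 0, 0]

```text
clock: 6.55
tcp_pos: [0.4681, 0.0885, 0.0682]
orientation: [0.003, 0.424, 0.905, 0.004]
wrist_force: [-0.0, -0.7, -2.3]
finger_gap: 0.0099
```

```bash
python3 - <<'E'
from h import *
s=env.get_state();print(s["tcp_pos"],s["orientation"],s["finger_gap"],s["wrist_force"])
a=env.read_camera("side");crop(a,180,80,250,240,2.5,"pics/s2.png")
E
```

```text
[0.46809294 0.08854856 0.06823139] [0.00286236 0.4243784  0.90547137 0.00404658] 0.009942617543040943 [-0.02530222 -0.70853376 -2.34279702]
```

View pics/s2.png

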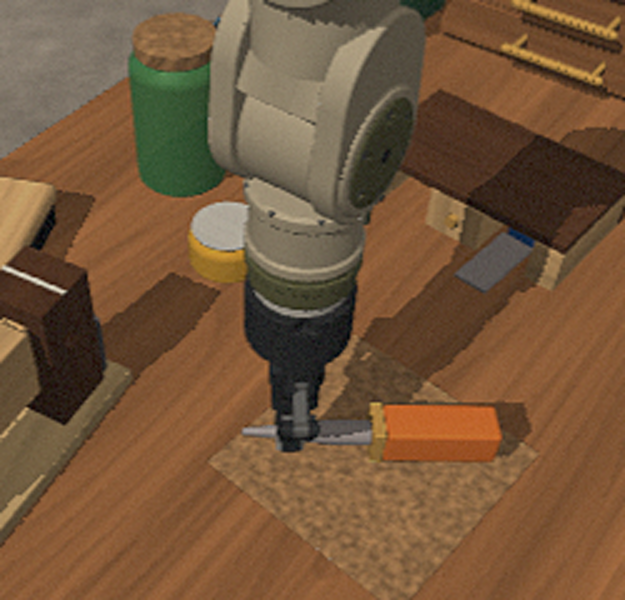

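>>> carry_out:
  moves: [-1, -0.0187, -0.0025, 0, 0, 0, 0, -1, 0, 0, 0.02, 0, 0, 0, -1, 0, 0, 0.015, 0, 0, 0, -1, 0, 0, 0.008, 0, 0, 0, -1, 0, 0, 0.003, 0, 0, 0]

```text
clock: 7.22
tcp_pos: [0.4853, 0.0668, 0.022]
orientation: [0.006, 0.427, 0.904, 0.005]
wrist_force: [0.1, 1.0, -0.6]
finger_gap: 0.0097
```

>>> carry_out:
  moves: [-1, 0, 0, 0.001, 0, 0, 0, 0, 0, 0, 0, 0, 0, 0, 0, 0, 0, 0, 0, 0, 0, 0.3, 0, 0, 0, 0, 0, 0, 0.3, 0, 0, -0.01, 0, 0, 0]

```text
clock: 7.85
tcp_pos: [0.4859, 0.0665, 0.0324]
orientation: [0.006, 0.427, 0.904, 0.005]
wrist_force: [-0.6, 0.9, -0.4]
finger_gap: 0.0557
```

>>> carry_out:
  moves: [0.3, 0, 0, -0.05, 0, 0, 0, 0.3, 0, -0.04, -0.04, 0, 0, 0, 0.3, 0, -0.05, -0.03, 0, 0, 0, 0.3, 0, -0.035, 0, 0, 0, 0, 0.3, 0, 0, 0, 0, 0, 0]

```text
clock: 8.48
tcp_pos: [0.3871, -0.0156, 0.1589]
orientation: [0.01, 0.426, 0.905, 0.005]
wrist_force: [-0.1, 0.5, 0.2]
finger_gap: 0.0556
```

```bash
python3 - <<'E'
from h import *
s=env.get_state();print(s["tcp_pos"],s["orientation"],s["finger_gap"],s["wrist_force"])
b=env.read_camera("wrist");a=env.read_camera("top")
c=np.zeros((420,800,3),np.uint8);c[:,:560]=b;c[:,560:]=cv2.resize(a[200:310,250:350],None,fx=2.4,fy=2.4,interpolation=2)[:264,:240].shape and 0
k=cv2.resize(a[200:305,245:345],None,fx=2.4,fy=2.4,interpolation=2);c[:k.shape[0],560:560+k.shape[1]]=k
cv2.imwrite("pics/w2.png",c[:,:,::-1])
E
```

```text
[ 0.3870855  -0.01564779  0.15887068] [0.01044494 0.42564081 0.9048181  0.00500122] 0.05557905415016026 [-0.07015198  0.49798777  0.21547838]
```

View pics/w2.png

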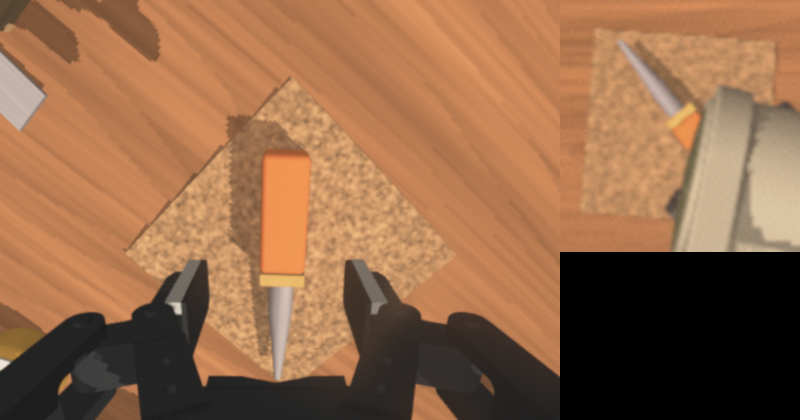

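```bash
python3 - <<'E'
from h import *
s=env.get_state();C=cam("wrist",s)
P=at(C,[(263.5,153),(310,154.5),(260.5,286),(304,286.5)],.037);print(P)
c=P.mean(0);d=(P[2]+P[3]-P[0]-P[1])[:2];print(c,np.linalg.norm(d)/2,np.degrees(np.arctan2(d[1],d[0])))
print("tip",at(C,[(278,381)],.02))
q=s["orientation"];M=R.from_quat(np.r_[q[1:],q[0]]).as_matrix();print(M.round(4))
print(tr(np.array([c[0],c[1],.02])-s["tcp_pos"]))
h=np.radians(np.degrees(np.arctan2(d[1],d[0])));x=np.array([-np.sin(h),np.cos(h),0]);z=np.array([0,0,-1.]);N=np.c_[x,np.cross(z,x),z]
print("turn tool",np.degrees(R.from_matrix(M.T@N).as_rotvec()))
E
```

```text
[[ 0.36858752 -0.04458303  0.037     ]
 [ 0.34916153 -0.01972557  0.037     ]
 [ 0.44806803  0.0171504   0.037     ]
 [ 0.42715716  0.04261887  0.037     ]]
[ 0.39824356 -0.00113483  0.037     ] 0.10024227540080427 38.23511667327071
tip [[0.52037841 0.09446252 0.02      ]]
[[-6.386e-01  7.692e-01  2.460e-02]
 [ 7.694e-01  6.388e-01  3.000e-04]
 [-1.550e-02  1.910e-02 -9.997e-01]]
[0.0071 0.0133 0.139 ]
turn tool [1.10708505 0.87418068 1.46414692]
```

>>> carry_out:
  moves: [0.4, 0.007, 0.0133, 0.04, 1.1, 0.9, 1.4, 0.4, 0, 0, 0.03, 0, 0, 0, 0.4, 0, 0, 0.03, 0, 0, 0, 0.4, 0, 0, 0, 0, 0, 0, 0.4, 0, 0, 0, 0, 0, 0]

```text
clock: 9.2
tcp_pos: [0.4019, 0.0011, 0.0581]
orientation: [0.002, 0.434, 0.901, 0.001]
wrist_force: [-0.5, 0.4, 0.7]
finger_gap: 0.0598
```

```bash
cat > chk.py <<'E'
from h import *
import sys
tx,ty,tz,hd=map(float,sys.argv[1:5]);s=env.get_state()
q=s["orientation"];M=R.from_quat(np.r_[q[1:],q[0]]).as_matrix()
h=np.radians(hd);x=np.array([-np.sin(h),np.cos(h),0]);z=np.array([0,0,-1.]);N=np.c_[x,np.cross(z,x),z]
print(s["clock"],s["tcp_pos"].round(4),"F",s["wrist_force"].round(1),"T",s["ft_torque"].round(2),"gap",round(s["finger_gap"],4))
print("shift",tr(np.array([tx,ty,tz])-s["tcp_pos"]),"turn",np.degrees(R.from_matrix(M.T@N).as_rotvec()).round(2))
E
python3 chk.py .398 -.001 .017 38.2
```

```text
9.2 [0.4019 0.0011 0.0581] F [-0.5  0.4  0.7] T [-0.04  0.02 -0.02] gap 0.0598
shift [ 0.0009 -0.0045  0.0411] turn [0.2  0.15 0.33]
```

>>> carry_out:
  moves: [0.4, 0.001, -0.0045, 0.025, 0.2, 0.2, 0.3, 0.4, 0, 0, 0.016, 0, 0, 0, 0.4, 0, 0, 0, 0, 0, 0, -1, 0, 0, 0, 0, 0, 0, -1, 0, 0, 0, 0, 0, 0]
  squeeze: 60

```text
clock: 9.82
tcp_pos: [0.4041, -0.0015, 0.0223]
orientation: [0.005, 0.436, 0.9, 0.002]
wrist_force: [0.6, -0.2, -1.5]
finger_gap: 0.0327
```

>>> carry_out:
  moves: [-1, 0, 0, 0, 0, 0, 0, -1, 0, 0, 0, 0, 0, 0, -1, 0, 0, -0.02, 0, 0, 0, -1, 0, 0, -0.03, 0, 0, 0, -1, 0, 0, -0.035, 0, 0, 0]
  squeeze: 110

```text
clock: 10.45
tcp_pos: [0.4004, -0.0009, 0.1074]
orientation: [0.002, 0.436, 0.9, 0.001]
wrist_force: [0.7, -0.2, -2.2]
finger_gap: 0.0325
```

```bash
python3 chk.py .48 .115 .105 8
```

```text
10.45 [ 0.4004 -0.0009  0.1074] F [ 0.7 -0.2 -2.2] T [-0.09 -0.01  0.  ] gap 0.0325
shift [0.0417 0.1343 0.0026] turn [ 0.18  0.09 30.29]
```

>>> carry_out:
  moves: [-1, 0.012, 0.0311, 0.002, 0, 0, 7.6, -1, 0.0159, 0.0292, 0.001, 0, 0, 7.6, -1, 0.0196, 0.0268, 0.001, 0, 0, 7.6, -1, 0.0231, 0.024, 0, 0, 0, 7.6, -1, 0, 0, 0, 0, 0, 0]

```text
clock: 11.08
tcp_pos: [0.4731, 0.1156, 0.1066]
orientation: [0.004, 0.664, 0.748, 0.003]
wrist_force: [-0.2, -0.6, -2.0]
finger_gap: 0.0324
```

>>> carry_out:
  moves: [-1, 0, 0, 0, 0, 0, 0, -1, 0, 0, 0, 0, 0, 0, -1, 0, 0, 0, 0, 0, 0, -1, 0, 0, 0, 0, 0, 0, -1, 0, 0, 0, 0, 0, 0]

```text
clock: 11.7
tcp_pos: [0.4707, 0.1134, 0.1061]
orientation: [0.003, 0.664, 0.748, 0.001]
wrist_force: [-0.7, 0.3, -1.6]
finger_gap: 0.0324
```

```bash
python3 chk.py .468 .1135 .1023 8; python3 - <<'E'
from h import *
a=env.read_camera("top");b=env.read_camera("side")
cv2.imwrite("pics/top3.png",a[:,:,::-1]);cv2.imwrite("pics/side3.png",b[:,:,::-1])
o=[cv2.resize(i,None,fx=4,fy=4,interpolation=2) for i in(a[120:260,200:300],b[165:315,145:245])]
c=np.zeros((600,800,3),np.uint8)
c[:560,:400]=o[0];c[:600,400:]=o[1];cv2.imwrite("pics/c2.png",c[:,:,::-1])
E
```

```text
11.7 [0.4707 0.1134 0.1061] F [-0.7  0.3 -1.6] T [-0.08  0.03  0.02] gap 0.0324
shift [ 0.0004 -0.0027  0.0038] turn [ 0.35  0.18 -1.25]
```

View pics/c2.png

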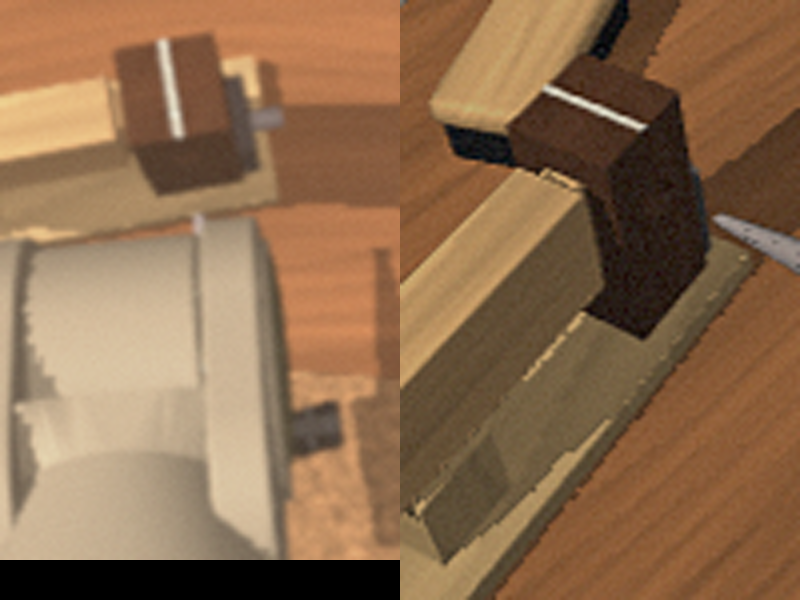

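```bash
cat > m3.py <<'E'
from h import *
T=cam("top");S=cam("side")
t=lambda x,y:np.array([200+x/4,120+y/4]);s=lambda x,y:np.array([145+(x-400)/4,165+y/4])
tip,e=tri(T,t(198,214),S,s(717,219));print("tip",tip,e)
f,e=tri(T,t(179,136),S,s(643,128));print("linefront",f,e)
b,e=tri(T,t(162,40),S,s(546,88));print("lineback",b,e)
# from each camera at known z
print("top: tip@.104",at(T,[t(198,214)],.104),"line@.15",at(T,[t(179,136),t(162,40)],.15))
print("side: tip@.104",at(S,[s(717,219)],.104),"line@.15",at(S,[s(643,128),s(546,88)],.15))
st=env.get_state();q=st["orientation"];M=R.from_quat(np.r_[q[1:],q[0]]).as_matrix()
print("tip from tool",st["tcp_pos"]+M@[0,.1456,.0023],"heading",np.degrees(np.arctan2(M[1,1],M[0,1])))
# leg corners
print("front corners top",at(T,[t(133,142),t(228,130),t(156,194),t(242,180)],.15)[:2])
E
python3 m3.py
```

```text
tip [0.61221733 0.13126465 0.1020261 ] 0.0010788615922975558
linefront [0.64885916 0.13766216 0.14888567] 0.000985585940363402
lineback [0.7071886  0.1472727  0.14864458] 0.0003760449007956628
top: tip@.104 [[0.61133664 0.13077212 0.104     ]] line@.15 [[0.64814712 0.13724777 0.15      ]
 [0.70658164 0.14699635 0.15      ]]
side: tip@.104 [[0.61138997 0.13264672 0.104     ]] line@.15 [[0.64844443 0.13855998 0.15      ]
 [0.70613667 0.14817135 0.15      ]]
tip from tool [0.6153654  0.13066526 0.10466086] heading 6.765966288646392
front corners top [[0.6452276  0.16413531 0.15      ]
 [0.65103649 0.10863023 0.15      ]]
```

```bash
python3 - <<'E'
from h import *
T=cam("top")
for n,p,z in(("base front",[(25,210),(357,150)],.015),("rail back",[(36,96),(232,61)],.135),("rail front",[(50,137),(243,107)],.135)):
    P=at(T,np.array(p)/3+[150,120],z);d=P[0]-P[1];print(n,P,np.linalg.norm(d),np.degrees(np.arctan2(-d[0],d[1])))
# plate front edge via straight-line fit of side image left to eye
E
```

```text
base front [[0.59144439 0.38350943 0.015     ]
 [0.63865079 0.08698806 0.015     ]] 0.30025550855851746 9.045615722653533
rail back [[0.66238534 0.33748347 0.135     ]
 [0.68675794 0.18031252 0.135     ]] 0.15904946614251317 8.814686049133293
rail front [[0.62857169 0.32527871 0.135     ]
 [0.64889617 0.1715111  0.135     ]] 0.1551049997024008 7.529516205326135
```

```bash
cat > leg.py <<'E'
import sys,subprocess,numpy as np
d,o=float(sys.argv[1])/1000,float(sys.argv[2])/1000
z=float(sys.argv[3])/1000 if len(sys.argv)>3 else .1026
h=np.radians(9.1);p=np.array([.6512,.1374])+(d-.1456)*np.array([np.cos(h),np.sin(h)])+o*np.array([-np.sin(h),np.cos(h)])
from h import *
t=env.get_state()["tcp_pos"][:2]-np.array([.6512,.1374]);print("depth %.1f off %.1f"%(1000*(t@[np.cos(h),np.sin(h)]+.1456),1000*(t@[-np.sin(h),np.cos(h)])))
subprocess.run(["python3","chk.py",*map(str,(p[0],p[1],z,9.1))])
E
python3 leg.py -15 4.5
```

```text
11.8 [0.4708 0.1135 0.1061] F [ 0.8  0.4 -1.4] T [ 0.01  0.   -0.  ] gap 0.0326
shift [0.0004 0.0213 0.0036] turn [ 0.35  0.18 -2.33]
depth -36.3 off 5.0
```

>>> carry_out:
  moves: [-1, 0, 0, 0.0036, 0.3, 0.2, -2.3, -1, 0, 0.01, 0, 0, 0, 0, -1, 0, 0.01, 0, 0, 0, 0, -1, 0, 0, 0, 0, 0, 0, -1, 0, 0, 0, 0, 0, 0]

```text
clock: 12.42
tcp_pos: [0.4929, 0.117, 0.1028]
orientation: [0.001, 0.649, 0.761, 0.001]
wrist_force: [-0.2, -0.3, -1.1]
finger_gap: 0.032
```

```bash
python3 leg.py 10 4.5; python3 - <<'E'
from h import *
a=env.read_camera("top");b=env.read_camera("side")
o=[cv2.resize(i,None,fx=4,fy=4,interpolation=2) for i in(a[120:260,200:300],b[165:315,145:245])]
c=np.zeros((600,800,3),np.uint8)
c[:560,:400]=o[0];c[:600,400:]=o[1];cv2.imwrite("pics/c3.png",c[:,:,::-1])
E
```

```text
12.425 [0.4929 0.117  0.1028] F [-0.2 -0.3 -1.1] T [0.03 0.09 0.03] gap 0.032
shift [-0.0004  0.024   0.0003] turn [ 0.12 -0.01 -0.06]
depth -14.0 off 4.9
```

View pics/c3.png

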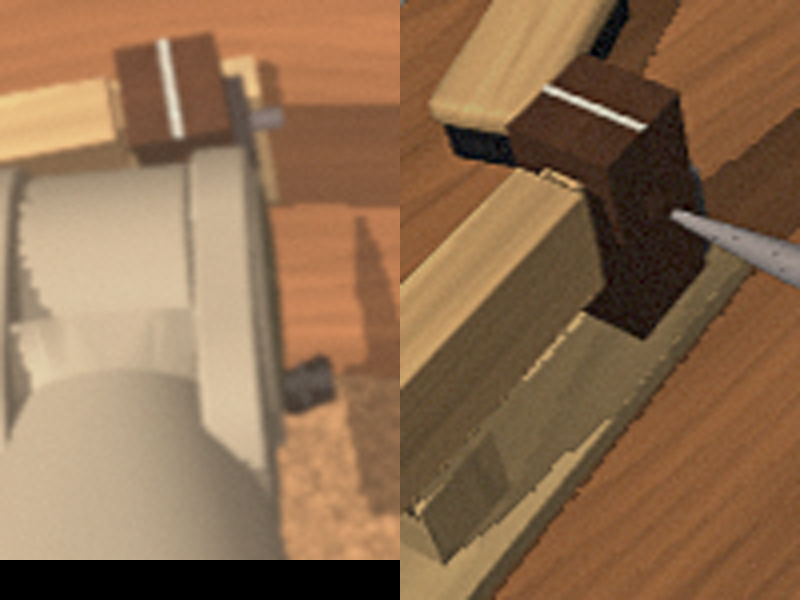

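```bash
python3 - <<'E'
from h import *
S=cam("side");h=np.radians(9.1);x=np.array([np.cos(h),np.sin(h),0]);y=np.array([-x[1],x[0],0])
m=np.array([.6485,.1380,.0989])
for d,o,z in((-.014,.0049,0),(-.014,.0049,.002),(-.014,.0069,0),(-.011,.0049,0),(0,0,.05),(0,.0045,0)):
    p=proj(S,[m+d*x+o*y+[0,0,z]])[0];print(d,o,z,(p-[145,165])*4+[400,0])
E
```

```text
-0.014 0.0049 0 [674.27957228 214.45058604]
-0.014 0.0049 0.002 [673.80797722 211.81066149]
-0.014 0.0069 0 [671.97926375 217.06575557]
-0.011 0.0049 0 [669.37118947 212.30106182]
0 0 0.05 [644.04485289 128.90054177]
0 0.0045 0 [651.94148715 203.94968335]
```

>>> carry_out:
  moves: [-1, -0.0003, 0.012, 0, 0, 0, 0, -1, 0, 0.012, 0, 0, 0, 0, -1, 0, 0.01, 0, 0, 0, 0, -1, 0, 0.008, 0, 0, 0, 0, -1, 0, 0, 0, 0, 0, 0]

```text
clock: 13.15
tcp_pos: [0.5379, 0.1238, 0.103]
orientation: [0.001, 0.649, 0.761, 0.001]
wrist_force: [0.4, -0.2, -2.1]
finger_gap: 0.0321
```

```bash
python3 leg.py 50 3.5
```

```text
13.15 [0.5379 0.1238 0.103 ] F [ 0.4 -0.2 -2.1] T [-0.02  0.06  0.03] gap 0.0321
shift [-0.0009  0.0184  0.0005] turn [ 0.18 -0.   -0.07]
depth 31.6 off 4.4
```

>>> carry_out:
  moves: [-1, -0.0005, 0.007, 0, 0, 0, 0, -1, -0.0005, 0.007, 0, 0, 0, 0, -1, -0.0005, 0.006, 0, 0, 0, 0, -1, -0.0005, 0.005, 0, 0, 0, 0, -1, 0, 0, 0, 0, 0, 0]

```text
clock: 13.78
tcp_pos: [0.5609, 0.1267, 0.102]
orientation: [-0.002, 0.648, 0.761, -0.001]
wrist_force: [0.1, 0.9, -0.9]
finger_gap: 0.0317
```

```bash
python3 leg.py 70 1
```

```text
13.775 [0.5609 0.1267 0.102 ] F [ 0.1  0.9 -0.9] T [ 0.17 -0.12  0.11] gap 0.0317
shift [-0.0027  0.0153 -0.0007] turn [-0.2  -0.13  0.05]
depth 54.7 off 3.7
```

>>> carry_out:
  moves: [-1, -0.0008, 0.004, -0.0005, 0, 0, 0, -1, -0.0008, 0.004, 0, 0, 0, 0, -1, -0.0006, 0.004, 0, 0, 0, 0, -1, -0.0005, 0.003, 0, 0, 0, 0, -1, 0, 0, 0, 0, 0, 0]

```text
clock: 14.4
tcp_pos: [0.5721, 0.127, 0.1024]
orientation: [-0.005, 0.648, 0.762, -0.003]
wrist_force: [-0.3, 1.6, -0.5]
finger_gap: 0.0323
```

```bash
python3 leg.py 85 0
```

```text
14.4 [0.5721 0.127  0.1024] F [-0.3  1.6 -0.5] T [0.24 0.17 0.2 ] gap 0.0323
shift [-0.0023  0.0192 -0.0005] turn [-0.66 -0.26  0.15]
depth 65.8 off 2.3
```

>>> carry_out:
  moves: [-1, -0.0008, 0.005, 0, -0.5, -0.2, 0.1, -1, -0.0008, 0.005, 0, 0, 0, 0, -1, -0.0005, 0.005, 0, 0, 0, 0, -1, -0.0005, 0.005, 0, 0, 0, 0, -1, 0, 0, 0, 0, 0, 0]

```text
clock: 15.02
tcp_pos: [0.5902, 0.1295, 0.1022]
orientation: [-0.004, 0.648, 0.762, -0.001]
wrist_force: [0.2, 0.8, -1.0]
finger_gap: 0.0321
```

```bash
python3 leg.py 100 0
```

```text
15.025 [0.5902 0.1295 0.1022] F [ 0.2  0.8 -1. ] T [0.38 0.01 0.08] gap 0.0321
shift [-0.0019  0.0159 -0.0005] turn [-0.33 -0.25  0.17]
depth 84.1 off 1.8
```

>>> carry_out:
  moves: [-1, -0.0012, 0.003, 0, -0.3, -0.2, 0.1, -1, -0.001, 0.004, 0, 0, 0, 0, -1, -0.0008, 0.004, 0, 0, 0, 0, -1, -0.0005, 0.003, 0, 0, 0, 0, -1, 0, 0, 0, 0, 0, 0]

```text
clock: 15.65
tcp_pos: [0.6031, 0.131, 0.102]
orientation: [-0.003, 0.647, 0.762, 0.001]
wrist_force: [-1.2, 2.7, -1.0]
finger_gap: 0.032
```

```bash
python3 leg.py 100 0
```

```text
15.65 [0.6031 0.131  0.102 ] F [-1.2  2.7 -1. ] T [0.41 0.22 0.18] gap 0.032
shift [-0.0013  0.0029 -0.0006] turn [-0.09 -0.33  0.22]
depth 97.1 off 1.3
```

Near the end; push on until the shoulder meets the leg.

>>> carry_out:
  moves: [-1, -0.001, 0.003, 0, 0, -0.2, 0.2, -1, -0.0008, 0.003, 0, 0, 0, 0, -1, -0.0005, 0.003, 0, 0, 0, 0, -1, -0.0005, 0.003, 0, 0, 0, 0, -1, 0, 0.002, 0, 0, 0, 0]

```text
clock: 16.27
tcp_pos: [0.606, 0.1317, 0.1024]
orientation: [-0.009, 0.648, 0.762, -0.006]
wrist_force: [-8.2, 0.4, 3.4]
finger_gap: 0.0322
```

```bash
python3 leg.py 100 0
```

```text
16.275 [0.606  0.1317 0.1024] F [-8.2  0.4  3.4] T [0.33 0.92 0.1 ] gap 0.0322
shift [-0.0015 -0.0001 -0.0003] turn [-1.2  -0.36  0.11]
depth 100.1 off 1.5
```

>>> carry_out:
  moves: [-1, -0.001, 0.002, 0, -1.2, -0.3, 0.1, -1, -0.001, 0.005, 0, 0, 0, 0, -1, -0.0005, 0.007, 0, 0, 0, 0, -1, 0, 0.007, 0, 0, 0, 0, -1, 0, 0.007, 0, 0, 0, 0]

```text
clock: 16.9
tcp_pos: [0.606, 0.1324, 0.1022]
orientation: [-0.018, 0.648, 0.761, -0.018]
wrist_force: [-24.6, -3.2, 16.1]
finger_gap: 0.0323
```

```bash
python3 leg.py 100 0;  python3 - <<'E'
from h import *
a=env.read_camera("top");b=env.read_camera("side")
o=[cv2.resize(i,None,fx=4,fy=4,interpolation=2) for i in(a[120:260,190:290],b[165:315,145:245])]
c=np.zeros((600,800,3),np.uint8)
c[:560,:400]=o[0];c[:600,400:]=o[1];cv2.imwrite("pics/c4.png",c[:,:,::-1])
E
```

```text
16.9 [0.606  0.1324 0.1022] F [-24.6  -3.2  16.1] T [-0.46  3.45  0.23] gap 0.0323
shift [-0.0022 -0.0002 -0.0004] turn [-2.88 -0.23  0.08]
depth 100.2 off 2.2
```

View pics/c4.png

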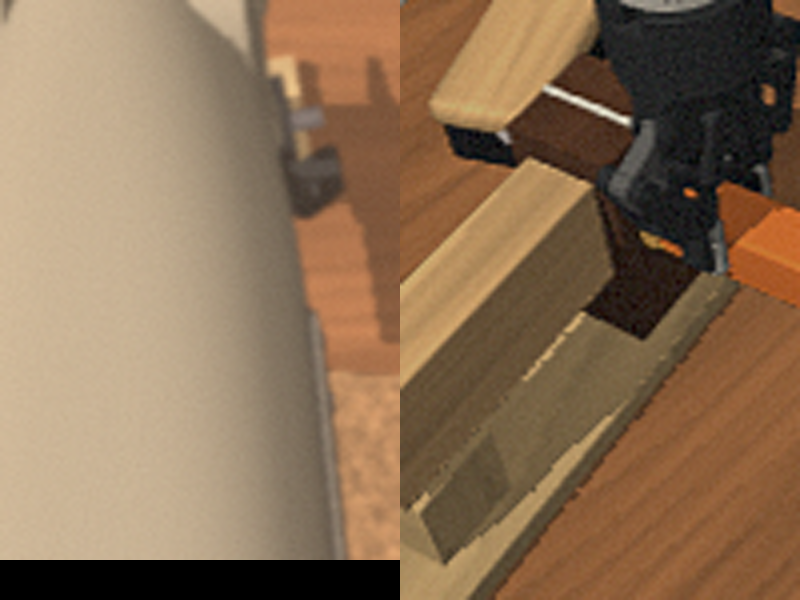

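>>> carry_out:
  moves: [-1, 0, 0, 0, 0, 0, 0, -1, 0, 0, 0, -1, 0, 0, -1, 0, 0, 0, -1, 0, 0, -1, 0, 0.001, 0, 0, 0, 0, -1, 0, 0.001, 0, 0, 0, 0]

```text
clock: 17.62
tcp_pos: [0.6061, 0.1324, 0.1023]
orientation: [-0.007, 0.648, 0.761, -0.005]
wrist_force: [-5.3, 1.5, 2.6]
finger_gap: 0.0321
```

```bash
python3 leg.py 100 0
```

```text
17.625 [0.6061 0.1324 0.1023] F [-5.3  1.5  2.6] T [0.36 1.07 0.15] gap 0.0321
shift [-0.0022 -0.0003 -0.0003] turn [-0.88 -0.23  0.05]
depth 100.3 off 2.2
```

>>> carry_out:
  moves: [-1, -0.002, 0.001, 0, -0.5, 0, 0, -1, -0.003, 0.001, 0, 0, 0, 0, -1, -0.003, 0.001, 0, 0, 0, 0, -1, -0.003, 0.001, 0, 0, 0, 0, -1, -0.003, 0.001, 0, 0, 0, 0]

```text
clock: 18.25
tcp_pos: [0.6061, 0.1311, 0.1023]
orientation: [-0.016, 0.643, 0.766, 0.003]
wrist_force: [-8.2, 10.1, 1.9]
finger_gap: 0.0322
```

```bash
python3 leg.py 100 0
```

```text
18.25 [0.6061 0.1311 0.1023] F [-8.2 10.1  1.9] T [1.98 1.23 0.57] gap 0.0322
shift [-0.0009 -0.0001 -0.0003] turn [-0.87 -1.59  0.83]
depth 100.0 off 0.9
```

>>> carry_out:
  moves: [-1, 0, 0, 0, 0, 0, 0, -1, 0, 0.001, 0, -0.8, -1.5, 0.8, -1, 0, 0.001, 0, 0, 0, 0, -1, 0, 0.001, 0, 0, 0, 0, -1, 0, 0.0, 0, 0, 0, 0]

```text
clock: 18.88
tcp_pos: [0.6059, 0.1324, 0.1017]
orientation: [-0.002, 0.649, 0.761, -0.002]
wrist_force: [-2.2, 3.4, -0.9]
finger_gap: 0.0324
```

```bash
python3 leg.py 100 0
```

```text
18.875 [0.6059 0.1324 0.1017] F [-2.2  3.4 -0.9] T [0.64 0.33 0.18] gap 0.0324
shift [-0.0022 -0.0001 -0.0009] turn [-0.35 -0.03  0.02]
depth 100.1 off 2.2
```

Forces are small; release and rise.

>>> carry_out:
  moves: [-0.2, 0, 0, 0, 0, 0, 0, 0.0, 0, 0, 0, 0, 0, 0, 0.3, 0, 0, 0, 0, 0, 0, 0.3, 0, 0, 0, 0, 0, 0, 0.3, 0, 0, -0.015, 0, 0, 0]

```text
clock: 19.5
tcp_pos: [0.6084, 0.1303, 0.1171]
orientation: [0.0, 0.65, 0.76, -0.002]
wrist_force: [-0.7, 0.8, 0.1]
finger_gap: 0.0556
```

>>> carry_out:
  moves: [0.3, 0, 0, -0.03, 0, 0, 0, 0.3, 0, 0, -0.06, 0, 0, 0, 0.3, 0, -0.04, -0.045, 0, 0, 0, 0.3, 0, -0.06, 0, 0, 0, 0, 0.3, 0, -0.06, 0, 0, 0, 0]

```text
clock: 20.12
tcp_pos: [0.4527, 0.1053, 0.2623]
orientation: [0.005, 0.65, 0.76, 0.001]
wrist_force: [-1.2, -0.3, 0.8]
finger_gap: 0.0555
```

```bash
python3 leg.py 100 0;  python3 - <<'E'
from h import *
a=env.read_camera("top");b=env.read_camera("side");w=env.read_camera("wrist")
c=np.zeros((600,800,3),np.uint8)
k=cv2.resize(a[120:220,190:290],(400,400),interpolation=2);c[:400,:400]=k
k=cv2.resize(b[165:315,145:245],(400,600),interpolation=2);c[:,400:]=k
c[400:,:266]=cv2.resize(w,(266,200));cv2.imwrite("pics/c5.png",c[:,:,::-1])
E
```

```text
20.125 [0.4527 0.1053 0.2623] F [-1.2 -0.3  0.8] T [0.02 0.09 0.02] gap 0.0555
shift [0.0018 0.1542 0.1609] turn [ 0.45  0.32 -0.22]
depth -55.4 off -0.3
```

View pics/c5.png

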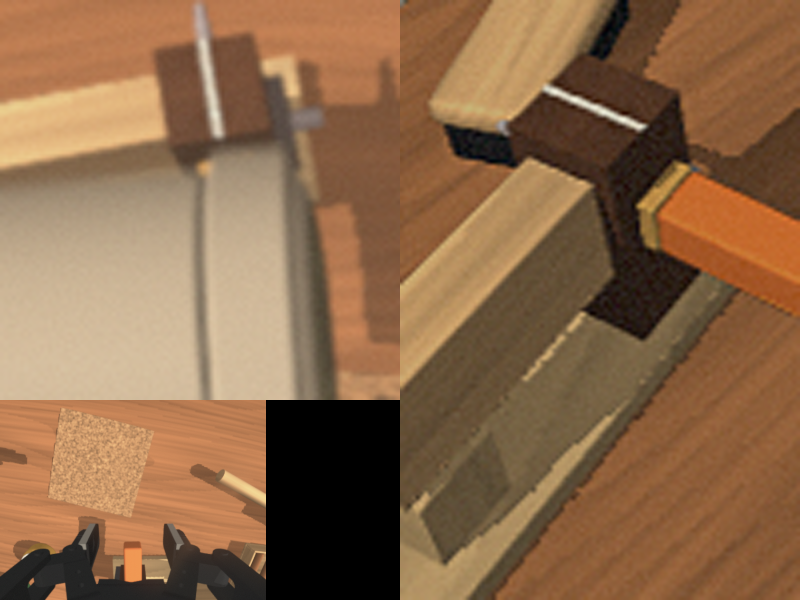

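```bash
python3 -c "
from workcell import env
print(env.hand_in())"
```

```text
the job is handed in; nothing more can be done
None
```

The drift is through the stool leg with its brass end against the leg and the rail drawn in. I handed the job in at about 20 s of the 69 s allowed.

I drew the drift out of the rack by its pin and laid it on the cork mat. I then let go, took it again by the handle and pushed the pin through the hole. I leaned the drift slightly sideways to take up the last of the gap, then released it and backed the gripper away.

**Last checks:**
- **Travel:** the push stopped at the computed full depth of 100 mm. It went no further under about 30 N (peak wrist reading), so I take the brass end as seated.
- **Pictures:** after release they show the brass end on the leg's front face, the tip out of the back and no visible gap at the rail. The pictures resolve only about 2 mm, so a gap under 1 mm would not show.
- **Disagreement:** the seated position came out about 2 mm to the side of the hole centre I had measured. That is roughly the calibration error plus the pin's play. It moved back by about 1.3 mm when I stopped leaning on it, so the drift may rest on the rail side of its play.
- **Bystanders:** I planned the moves to clear the scraper, tin and mallet and no unexpected force showed. I did not re-measure their positions at the end.

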